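# Refit the push knob of the thin-section hotplate

## Task

The small hotplate has lost its control knob: the knob stands on the worktop, and a little pot has been put upside down over the bare spindle to keep grit out. Lift the pot off and set it down, standing, on the worktop clear of the hotplate; then turn the knob until the flat in its bore matches the flat of the spindle, push it fully home on the spindle without forcing it, press the spindle all the way in against its spring and finish while still holding the knob pressed in. Do not drop anything, and leave the rock chips on the plate and the other things lying about where they are.

Things in the scene. Friction and masses are not known exactly. Their poses are not given: they have to be found in the camera images.
- hotplate: White bench hotplate, 140 deep (x) x 225 wide (y) mm, fixed. Origin: centre of its footprint on the worktop; x away from the robot, y left. Left: aluminium plate 116 x 116 mm centred at y = +46 mm, top 62 mm above the worktop. Right: flat control deck, 55 mm above the worktop; the steel spindle stands on it at x = -5, y = -62 mm, hidden under the upturned pot at the start.
- spindle_tip (a point): Centre of the spindle's top end, 18 mm over the deck (73 mm over the worktop) when out. Steel shaft, 12 mm diameter, with one flat along its height, 1.5 mm from the axis (D-section); top 1.5 mm tapered. z up; x points squarely out of the flat, up to 0.9 rad either side of the hotplate's x. It turns with slight friction (0.012 N m): a small mismatch turns it into line, a large one blocks the knob.
- spindle_push (a joint): How far the spindle is pushed down into the hotplate: 0 = out, 0.004 m = fully in (end stop). Spring: 4 N to start, 8 N fully in.
- knob: Dark metal ribbed knob, 40 mm diameter, 26 high, 90 g, upright on the worktop. Origin: centre of underside; z up, x along the red pointer on top. D-shaped bore from below: 12 mm deep, 13.2 diameter, flat 2.1 mm from the axis on the pointer's side: fits when the pointer points out of the spindle's flat (within 6 deg). Home: origin 12 mm below spindle_tip, 6 mm above the deck (2 mm when pushed in).
- pointer_tip (a point): Outer end of the red pointer on the knob's top, 17 mm from the knob's axis along its x and 26 mm above its underside.
- cover_pot: White open sample pot, 34 mm high, 44 mm diameter at its closed end, 52 mm at its rim, 30 g, standing upside down on the deck over the spindle. Origin: centre of the outside of its closed end, so uppermost at the start, 34 mm above the deck; z points to the mouth (down at the start). Its closed end is about 2 mm thick.
- rock_left: Loose grey-brown rock chip, 38 x 49 x 26 mm, on the hotplate's aluminium plate. Origin: centre of its underside. To be left alone.
- rock_right: Loose reddish rock chip, 39 x 25 x 22 mm, on the hotplate's aluminium plate. Origin: centre of its underside. To be left alone.
- loupe: Small folded loupe, 27 x 36 x 16 mm, lying on the worktop behind and to the right. Origin: centre of its underside. To be left alone.
- petri_dish: Glass dish, 91 mm diameter, 14 mm high, on the worktop at the far right. Origin: centre of its underside. To be left alone.
- rock_grey: Dark grey rock, 51 x 38 x 31 mm, on the worktop at the right. Origin: centre of its underside. To be left alone.
Things that resemble listed ones, but are neither listed nor needed, are in the scene too. Leave any blue look-alike of the cover_pot alone.

How it is judged (in metres and radians):
On the way, in this order (a step that is already met when the one before it is completed fails the run):
1. the pot stands on the worktop, clear of the hotplate, released and at rest (height (world z) of cover_pot below 0.045 m and (angle between cover_pot's own z axis and vertical below 0.15 rad or angle between cover_pot's own z axis and vertical above 2.99 rad) and contact force between cover_pot and hotplate below 0.05 N and contact force between the fingers and cover_pot below 0.1 N and linear speed of cover_pot below 0.03 m/s), for 0.2 s.
2. the knob is fully home on the spindle, its flat on the spindle's flat (z of knob in the frame of spindle_tip below -0.0105 m and horizontal distance between knob and spindle_tip below 0.002 m and x of pointer_tip in the frame of spindle_tip above 0.012 m and angle between the x axis of knob and the x axis of spindle_tip, either way round below 0.25 rad), for 0.1 s.
At the end, for the whole second after the job is handed in: Knob on the spindle, flat on flat (origin 10.5 mm or more below the spindle's end, within 2 mm of its axis and 0.25 rad of its flat), held by the fingers so that the spindle is in by over 3 of its 4 mm; the pot stands on the worktop, either way up, released, off the hotplate (all of step 1 and all of step 2 and value of joint spindle_push above 0.003 m and contact force between the fingers and knob above 2 N); the arm keeps its last pose, push and grip.
It fails at once if the knob is forced onto the hotplate with more than 60 N (contact force between knob and hotplate above 60 N).
It fails at once if the pot is dropped or flung (linear speed of cover_pot above 0.7 m/s and contact force between the fingers and cover_pot below 0.05 N).
It fails at once if the knob is dropped or flung (linear speed of knob above 0.7 m/s and contact force between the fingers and knob below 0.05 N).
It fails at once if a rock is moved by more than 30 mm (distance of any of rock_left, rock_right, rock_grey from where it was at the start of the episode above 0.03 m).
It also fails if it takes over 58 s, if anything falls off the work surface, if the arm or the gripper's body presses on something with over 40 N, if the wrist force passes 120 N, or if a joint passes its speed limit or range.

## Robot

A 6-joint arm with a two-finger parallel gripper is mounted at the origin on a cart in front of the work surface, level with it; the furniture and walls round the work are solid. World frame = base frame: x ahead of the robot, y to its left, z up, the work surface at z = 0. Lengths are in m, angles in degrees, forces in N, time in s.
With the tool pointing down it reaches from about 0.15 to 0.775 m from the base axis. Payload 6.1 kg.
Tool frame: the origin (TCP) lies between the finger pads; the fingertips stand 8 mm ahead of it and the grasp point (between the pads) lies 11 mm behind it; z points along the fingers, y is the line along which they close (so a half turn about z gives the same grasp; the last joint's range is limited). The gripper opens to 85 mm and grips with 20 to 120 N. Pads are 22 mm wide; open, the fingers measure 114 mm over their backs; the gripper's body (76 mm by 85 mm) begins 54 mm behind the grasp point. The pads swing forward as they close: fully open they stand 13 mm farther back than shut.
Start: joints at [-67.38, 7.208, -2.269, 80.523, 0, 90], TCP at [0.202, -0.485, 0.239] pointing down, gripper open.
Joint ranges: [-155.77, 155.77], [-54.66, 111.73], [-72.52, 77.12], [-102.08, 115.82], [-83.92, 84.16], [-180, 180]. Speed limits (degrees/s): [136.94, 136.94, 172.46, 180, 180, 180].

## Interface

Orientations are given as a 3x3 rotation matrix whose columns are the frame's x, y, z axes.
In Python, from rig import get_obs, read_camera, camera_model, hand_in gives the robot as it stands.
- The arm moves only by the tool move_arm, never from a script. Its arguments are lists of equal length, an entry for each row: "gripper": the opening, from -1 (shut) to 1 (fully open); "delta_pos": the shift along the world's x, y, z normalised to -1 to 1, where 1 is 150 mm, a list of three; "delta_rot": the turn, a rotation vector about the world's x, y, z normalised to -1 to 1, where 1 is pi rad, a list of three. In form: {"gripper": [gripper, ...], "delta_pos": [[tx, ty, tz], ...], "delta_rot": [[rx, ry, rz], ...]}. A call has exactly 8 rows; each row shifts and turns the commanded pose from where the row before left it; what a row does not reach is not made up. A row lasts 1/10 s, in which the tool goes at most 50 mm and 8.59 degrees, less where a joint would pass 70% of its speed; a pose out of reach is approached as far as the arm can. A call with a number of a shift or a turn outside -1 to 1 is refused whole. A call with a gripper value outside its range is refused whole. The fingers move at their own pace and stop on an object; "grip_force" is the grip in N (left out, the last holds). Time passes only in rows, so rows that do not move let the fingers close, or fill a call up. It gives the time, the measured TCP pose, the force, the opening and the grip force at its end, in the units of the state.
- get_obs(): the state, without advancing time (a new reading comes with each control period).
- read_camera(name): name is "scene" or "top"; returns the picture (384x512x3 uint8, red, green, blue); there is no depth.
- camera_model(name): a dict with "mtx" (3x3 intrinsics, pixels), "world_to_cam" (4x4, takes a point from world to camera coordinates). Camera axes: x right, y up, looking along -z (the intrinsics and any distortion apply to the point x, -y, -z); pixel columns grow to the right and rows downward; lengths in m; the calibration is good to about 2 mm. A picture is of the moment at which its call begins. camera_model takes no time and is no camera call.
- hand_in(): hands the job in; it is judged then, once.
The state is a dict: "time_s": time; "qpos": joint angles; "qvel": joint speeds; "effort": joint torques, N m; "position": TCP position; "tcp_rot": TCP orientation; "ft_force": force on the tool from outside, world axes, zero at the start; "torque": the same for the moment, N m; "opening": finger opening in m; "grasp_force": force on a finger pad.
Only numpy, scipy, OpenCV 4.12 (cv2) and the standard library are available. Lean on these libraries where they do the work, as an engineer would, in place of code of your own. Each camera call takes 0.05 s, during which the arm holds its last target. There are 200 camera calls.

## Working session

There is one attempt and no reset: what is moved stays moved. The work goes in short steps, Python scripts to look and compute and a tool call to move; the robot and the scene stay as the last step left them, time stands still between calls to the robot, and variables do not carry over. Pictures are saved under pics/ and viewed, at most 10 in all, crops included, and the job is handed in when it is done.

Besides the shell and the picture viewer there is one more tool, called after "Call:" as name(argument=value, ...), one argument or row to a line, values as JSON. move_arm: Moves the arm, as the interface text tells. Scaled input: -1 to 1 covers 150 mm each way for a shift and pi rad each way for a turn. Its arguments: {"type":"object","properties":{"gripper":{"type":"array"},"delta_pos":{"type":"array"},"delta_rot":{"type":"array"},"grip_force":{"type":"number"}},"required":["gripper","delta_pos","delta_rot"]}

```bash
mkdir -p pics
cat > h.py <<'E'
import numpy as np, cv2
from rig import get_obs, read_camera, camera_model, hand_in
def cam(n):
    m=camera_model(n); return np.array(m["mtx"]),np.array(m["world_to_cam"]),m
def proj(n,P):
    K,T,_=cam(n); p=T[:3,:3]@np.asarray(P,float)+T[:3,3]; q=K@np.array([p[0],-p[1],-p[2]]); return q[:2]/q[2]
def ray(n,uv):
    K,T,_=cam(n); d=np.linalg.inv(K)@np.array([uv[0],uv[1],1.]); d=np.array([d[0],-d[1],-d[2]])
    R=T[:3,:3]; return -R.T@T[:3,3], R.T@d
def onplane(n,uv,z):
    o,d=ray(n,uv); return o+d*(z-o[2])/d[2]
def save(n,f): 
    im=read_camera(n); cv2.imwrite(f"pics/{f}.png",im[:,:,::-1]); return im
E
python3 - <<'E'
from h import *
for n in("top","scene"):
    save(n,n+"0"); print(n,cam(n)[2].keys(),ray(n,(256,192)), cam(n)[0].round(1).tolist())
    im=cv2.imread(f"pics/{n}0.png")
a=[cv2.imread(f"pics/{n}0.png") for n in("top","scene")]
o=get_obs();print(o)
E
```

```text
top dict_keys(['mtx', 'world_to_cam']) (array([ 0.43471118, -0.09849697,  1.07525289]), array([ 9.50820138e-02, -7.68314352e-04, -9.95508309e-01])) [[357.9, 0.0, 254.4], [0.0, 357.9, 189.3], [0.0, 0.0, 1.0]]
scene dict_keys(['mtx', 'world_to_cam']) (array([-0.67402156, -0.70688796,  0.77234621]), array([ 0.77480029,  0.41841077, -0.4740366 ])) [[423.9, 0.0, 257.1], [0.0, 423.9, 188.0], [0.0, 0.0, 1.0]]
{'time_s': 0.1, 'qpos': array([-6.73781539e+01,  7.23985381e+00, -2.32286805e+00,  8.05251326e+01,
        3.48944514e-04,  9.00015104e+01]), 'qvel': array([-0.00167754, -0.05269067,  0.09184964,  0.03526328,  0.0129163 ,
        0.05609315]), 'effort': array([ 2.09243258e-04, -4.36907208e+01,  3.53603160e+01,  1.37787242e-02,
       -8.89869085e-06, -2.65041301e-06]), 'position': array([ 0.2017948, -0.4842558,  0.2385697]), 'tcp_rot': array([[ 9.23073767e-01,  3.84622516e-01, -5.84177037e-04],
       [ 3.84622960e-01, -9.23072678e-01,  1.41772164e-03],
       [ 6.04980292e-06, -1.53334955e-03, -9.99998824e-01]]), 'ft_force': array([ 0.00739245,  0.46349241, -0.3166831 ]), 'torque': array([ 0.02987076, -0.01060567,  0.04309615]), 'grasp_force': 0.0, 'opening': 0.08564302857162892}
```

View pics/top0.png

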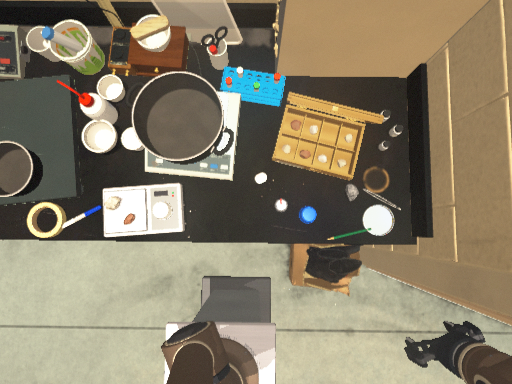

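View pics/scene0.png

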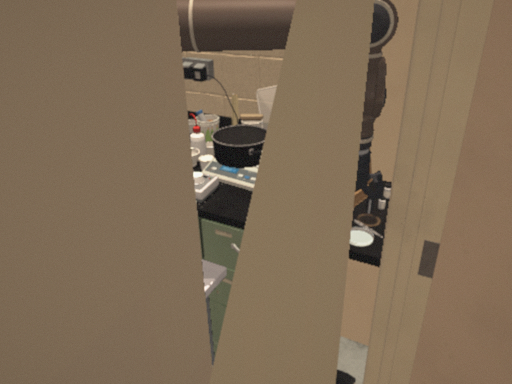

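Run:
```python
import cv2,numpy as np
im=cv2.imread("pics/top0.png")
a=cv2.resize(im[175:245,95:195],None,fx=6,fy=6,interpolation=cv2.INTER_CUBIC)[:, :600]
b=cv2.resize(im[165:245,240:410],None,fx=4.4,fy=4.4,interpolation=cv2.INTER_CUBIC)
c=cv2.resize(im[165:240,240:320],None,fx=7,fy=7,interpolation=cv2.INTER_CUBIC)
H=np.zeros((600,800,3),np.uint8)
H[:280,:400]=cv2.resize(im[175:245,95:195],(400,280),interpolation=cv2.INTER_CUBIC)
H[:280,410:410+390]=cv2.resize(im[170:240,310:407],(390,280),interpolation=cv2.INTER_CUBIC)
H[290:590,:400]=cv2.resize(im[165:228,246:330],(400,300),interpolation=cv2.INTER_CUBIC)
H[290:590,410:790]=np.clip(3.0*cv2.resize(im[190:220,266:304],(380,300),interpolation=cv2.INTER_CUBIC),0,255)
cv2.imwrite("pics/c1.png",H)
```

```text
(no output)
```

View pics/c1.png

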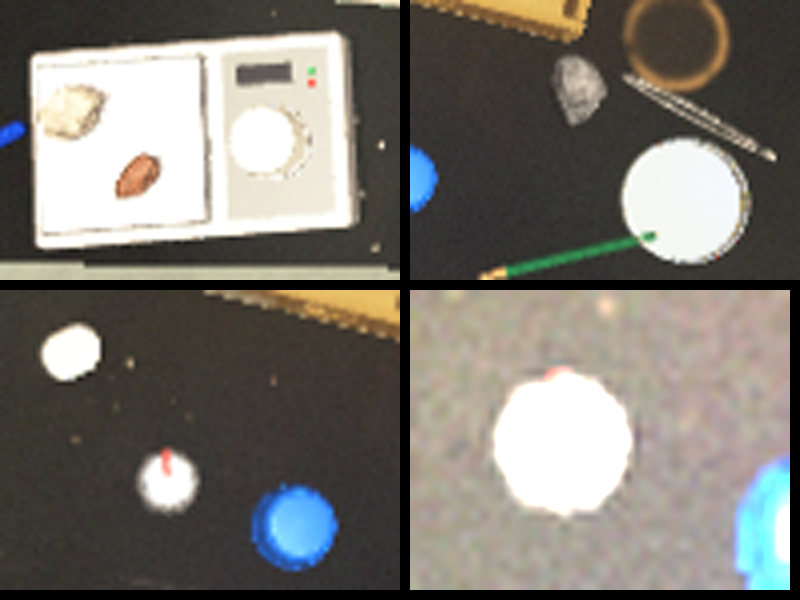

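Top view: hotplate around (143,210), white pot upside down on it at about (162,210), the only white pot on a hotplate deck. Blue look-alike at (308,214) is left alone. Knob: candidates are (281,205), which has a red pointer, and the white item at (261,178), which has none. So the knob is (281,205), and the crop confirms this.

Run:
```python
from h import *
im=np.mean([read_camera("top").astype(float) for _ in range(6)],0)
np.save("avg.npy",im)
g=im.mean(2); hsv=cv2.cvtColor(im.astype(np.uint8),cv2.COLOR_RGB2HSV)
def blob(mask,seed):
    n,l,s,c=cv2.connectedComponentsWithStats(mask.astype(np.uint8)); k=l[seed[1],seed[0]]; return l==k,s[k],c[k]
# hotplate outline
m,s,c=blob(g>110,(175,195)); print("hot",s,c)
cs,_=cv2.findContours(m.astype(np.uint8),cv2.RETR_EXTERNAL,cv2.CHAIN_APPROX_NONE)
r=cv2.minAreaRect(max(cs,key=cv2.contourArea)); bx=cv2.boxPoints(r)
for z in(0.0,.05): 
    P=np.array([onplane("top",b,z)[:2] for b in bx]); print(z,P.round(4).tolist(),P.mean(0),[np.linalg.norm(P[i]-P[i-1]).round(4) for i in range(4)])
    e=P[1]-P[0]; print("edge ang",np.degrees(np.arctan2(e[1],e[0])))
# pot closed end
for t in(225,235,245):
    sub=np.zeros_like(g,bool); sub[198:224,150:174]=g[198:224,150:174]>t
    m,s,c=blob(sub,(161,210)); print("pot",t,s,c,onplane("top",c,.089).round(4))
for t in(60,80,110):
    m,s,c=blob(g>t,(281,207)); print("knob",t,s,c,onplane("top",c,.024).round(4))
d=im[:,:,0]-(im[:,:,1]+im[:,:,2])/2
w=np.clip(d[195:215,270:292]-25,0,None); yy,xx=np.mgrid[195:215,270:292]
pc=np.array([(w*xx).sum(),(w*yy).sum()])/w.sum(); print("red",pc,w.sum(),onplane("top",pc,.026).round(4))
print(d[196:212,274:290].astype(int))
```

```text
hot [ 102  183   84   54 3931] [142.51920631 209.72805902]
0.0 [[0.5439, 0.3732], [0.5659, 0.1255], [0.4179, 0.1094], [0.3964, 0.3536]] [0.48103661 0.2404188 ] [np.float64(0.1488), np.float64(0.2486), np.float64(0.1489), np.float64(0.2452)]
edge ang -84.93212533444806
0.05 [[0.5389, 0.3512], [0.5598, 0.1151], [0.4187, 0.0997], [0.3982, 0.3326]] [0.47888244 0.22465899] [np.float64(0.1419), np.float64(0.2371), np.float64(0.142), np.float64(0.2338)]
edge ang -84.93212533444807
pot 225 [150 198  24  26 463] [161.52915767 212.07559395] [0.4701 0.1602 0.089 ]
pot 235 [150 198  19  26 250] [158.48 210.04] [0.4756 0.1688 0.089 ]
pot 245 [153 202  15  16 198] [159.91414141 209.63636364] [0.4768 0.1649 0.089 ]
knob 60 [274 197  14  16 166] [280.6746988  204.74096386] [ 0.4984 -0.1723  0.024 ]
knob 80 [274 198  14  14 151] [280.81456954 204.78145695] [ 0.4983 -0.1727  0.024 ]
knob 110 [275 198  13  14 127] [280.7480315  204.76377953] [ 0.4983 -0.1725  0.024 ]
red [280.4399867  200.27064169] 751.9166666666666 [ 0.5114 -0.1714  0.026 ]
[[  7   7   5   6   5   5   6   5   7   6   6   5   5   5   6
[... 311 characters left out ...]
   0   0  11   8   5   4   5]
 [  6  10  14  -1   0   0  90  77   0   0   0   0  15   7   5   5]
 [  6  12   8  -1   0   0  45  82   0   0   0   0  16   8   4   5]
 [  8  12   1   0   0   0   3  11   0   0   0   0  15  13   4   5]
 [  7  13  -3   0   0   0   0   0   0   0   0   0   6  14   5   5]
 [  7  12   3   0   0   0   0   0   0   0   0   0   8  10   4   4]
 [  5  10  15  -3   0   0   0   0   0   0   0   0  17   9   3   3]
 [  4   6  12   2   0   0   0   0   0   0   0  11  13   5   5   4]
 [  4   5  10  14   4  -1   0   0   0   0  16  16   9   5   4   3]
 [  4   5   5   9  15  15  14   9  15  18  13   7   4   5   4   3]
 [  4   4   5   7   8   8  12  10  10  10   8   3   5   4   4   3]]
```

Call:
move_arm(
  gripper=[1,1,1,1,1,1,1,1],
  delta_pos=[
    [0.11,0.27,0],
    [0.11,0.27,0],
    [0.11,0.27,0],
    [0.11,0.27,0],
    [0.11,0.27,0],
    [0.11,0.27,0],
    [0.11,0.27,0],
    [0.11,0.27,0],
  ],
  delta_rot=[
    [0,0,0.045],
    [0,0,0.045],
    [0,0,0.045],
    [0,0,0.045],
    [0,0,0.045],
    [0,0,0.045],
    [0,0,0.045],
    [0,0,0.045],
  ],
  grip_force=25,
)

```text
time_s: 1.2
position: [0.3342, -0.159, 0.2396]
tcp_rot: [[0.04, 0.999, 0.001], [0.999, -0.04, -0.0], [-0.0, 0.001, -1.0]]
ft_force: [1.2, -0.1, 0.6]
opening: 0.0855
grasp_force: 0.0
```

Call:
move_arm(
  gripper=[1,1,1,1,1,1,1,1],
  delta_pos=[
    [0.12,0.28,0],
    [0.12,0.28,0],
    [0.12,0.28,0],
    [0.12,0.28,0],
    [0.12,0.28,-0.1],
    [0.12,0.28,-0.1],
    [0.12,0.28,-0.1],
    [0.12,0.2,-0.1],
  ],
  delta_rot=[
    [0,0,0.021],
    [0,0,0.021],
    [0,0,0],
    [0,0,0],
    [0,0,0],
    [0,0,0],
    [0,0,0],
    [0,0,0],
  ],
)

```text
time_s: 2.0
position: [0.4783, 0.1661, 0.1788]
tcp_rot: [[-0.089, 0.996, 0.001], [0.996, 0.089, 0.0], [0.0, 0.001, -1.0]]
ft_force: [0.2, 0.1, -0.3]
opening: 0.0852
grasp_force: 0.0
```

Run:
```python
from h import *
im=save("top","t2");sc=save("scene","s2")
o=get_obs();print(o["position"],o["qpos"].round(1),o["time_s"])
print(proj("scene",(.477,.165,.075)),proj("top",(.477,.165,.075)))
a=cv2.resize(im[150:250,90:223],(800,600),interpolation=cv2.INTER_CUBIC)
b=cv2.resize(sc[130:220,150:270],(800,600),interpolation=cv2.INTER_CUBIC)
cv2.imwrite("pics/c2.png",cv2.resize(np.hstack([a,b]),(800,300))[:,:,::-1])
```

```text
[0.47846765 0.16648887 0.17651307] [ 19.2   5.8 -11.8  72.6   0.  103.9] 2.1
[196.82955872 176.58497089] [161.2145451  209.78357345]
```

View pics/c2.png

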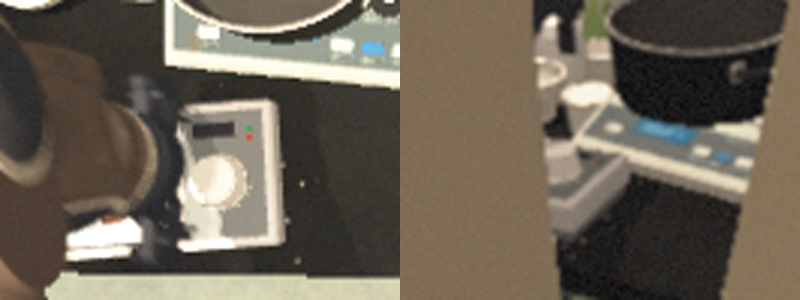

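Scene crop shows the pot at about (198,176) and the top view at about (160,210), both matching my estimate. Descending.

Call:
move_arm(
  gripper=[1,1,1,1,1,1,1,1],
  delta_pos=[
    [0,0,-0.15],
    [0,0,-0.15],
    [0,0,-0.15],
    [0,0,-0.13],
    [0,0,-0.08],
    [0,0,-0.05],
    [0,0,0],
    [0,0,0],
  ],
  delta_rot=[
    [0,0,0],
    [0,0,0],
    [0,0,0],
    [0,0,0],
    [0,0,0],
    [0,0,0],
    [0,0,0],
    [0,0,0],
  ],
)

```text
time_s: 2.9
position: [0.4784, 0.1634, 0.0736]
tcp_rot: [[-0.087, 0.996, 0.001], [0.996, 0.087, 0.0], [0.0, 0.001, -1.0]]
ft_force: [0.0, -0.4, -0.4]
opening: 0.0851
grasp_force: 0.0
```

Call:
move_arm(
  gripper=[0.3,0,-0.3,-1,-1,-1,-1,-1],
  delta_pos=[
    [0,0,0],
    [0,0,0],
    [0,0,0],
    [0,0,0],
    [0,0,0],
    [0,0,0],
    [0,0,0],
    [0,0,0],
  ],
  delta_rot=[
    [0,0,0],
    [0,0,0],
    [0,0,0],
    [0,0,0],
    [0,0,0],
    [0,0,0],
    [0,0,0],
    [0,0,0],
  ],
)

```text
time_s: 3.7
position: [0.4783, 0.1636, 0.0738]
tcp_rot: [[-0.087, 0.996, 0.001], [0.996, 0.087, 0.0], [0.0, 0.001, -1.0]]
ft_force: [-1.0, -0.1, 5.0]
opening: 0.0485
grasp_force: 25.2
```

Call:
move_arm(
  gripper=[-1,-1,-1,-1,-1,-1,-1,-1],
  delta_pos=[
    [0,0,0.03],
    [0,0,0.06],
    [0,0,0.08],
    [0,0,0.1],
    [0,0,0.1],
    [0,0,0.08],
    [0,0,0],
    [0,0,0],
  ],
  delta_rot=[
    [0,0,0],
    [0,0,0],
    [0,0,0],
    [0,0,0],
    [0,0,0],
    [0,0,0],
    [0,0,0],
    [0,0,0],
  ],
)

```text
time_s: 4.5
position: [0.4781, 0.1635, 0.1405]
tcp_rot: [[-0.087, 0.996, 0.001], [0.996, 0.087, 0.0], [0.0, 0.001, -1.0]]
ft_force: [0.8, 0.0, -0.2]
opening: 0.0487
grasp_force: 25.7
```

Call:
move_arm(
  gripper=[-1,-1,-1,-1,-1,-1,-1,-1],
  delta_pos=[
    [-0.02,-0.1,0],
    [-0.04,-0.2,0],
    [-0.04,-0.22,0],
    [-0.04,-0.22,-0.06],
    [-0.04,-0.22,-0.06],
    [0,-0.15,-0.06],
    [0,-0.06,-0.06],
    [0,0,0],
  ],
  delta_rot=[
    [0,0,0],
    [0,0,0],
    [0,0,0],
    [0,0,0],
    [0,0,0],
    [0,0,0],
    [0,0,0],
    [0,0,0],
  ],
)

```text
time_s: 5.3
position: [0.4495, -0.0132, 0.1026]
tcp_rot: [[-0.084, 0.996, -0.003], [0.996, 0.084, 0.0], [0.0, -0.003, -1.0]]
ft_force: [-0.1, 0.1, 0.5]
opening: 0.0482
grasp_force: 25.8
```

Run:
```python
from h import *
ts=[read_camera("top").astype(float) for _ in range(6)]
im=np.mean(ts,0); np.save("avg2.npy",im)
ss=np.mean([read_camera("scene").astype(float) for _ in range(4)],0)
print(get_obs()["position"])
print(proj("top",(.479,.166,.073)),proj("scene",(.479,.166,.073)))
a=cv2.resize(im[199:221,150:179],(520,400),interpolation=cv2.INTER_CUBIC)
b=cv2.resize(ss[165:190,185:215],(480,400),interpolation=cv2.INTER_CUBIC)
cv2.imwrite("pics/c3.png",cv2.resize(np.clip(np.hstack([a,b]),0,255).astype(np.uint8),(800,320))[:,:,::-1])
g=im.mean(2)
print(g[203:220,152:171].astype(int))
```

```text
[ 0.45108298 -0.01166488  0.10447463]
[161.07281871 209.09722129] [196.96060391 176.79980865]
[[221 221 222 220 194 123 121 132 145 143 144 143 144 144 143 143 144 143
  140]
 [221 221 221 219 170 115 119 135 145 145 145 146 145 145 146 146 146 144
  141]
 [220 221 222 219 153 108 119 137 145 145 145 145 146 146 145 145 146 145
  138]
 [221 221 221 216 140 106 120 139 146 145 146 146 146 146 146 146 146 145
  136]
 [220 222 221 205 126 102 125 141 147 145 146 146 146 146 146 146 146 146
  133]
 [221 222 220 198 121 104 128 144 146 146 146 145 146 146 146 146 147 147
  130]
 [221 222 221 184 117 105 130 145 146 146 147 146 147 146 145 147 147 146
  123]
 [222 222 220 174 114 109 132 145 145 145 145 147 146 146 146 147 147 146
  120]
 [222 222 220 166 110 114 135 146 145 145 147 147 146 146 146 146 146 144
  111]
 [223 222 221 167 108 116 136 146 146 145 146 146 147 146 144 146 147 143
  106]
 [222 224 232 166 108 117 137 146 146 145 146 146 145 145 147 146 146 143
  103]
 [222 227 246 149 111 119 139 146 146 146 146 146 146 148 147 147 146 138
   99]
 [223 222 220 150 118 125 141 146 146 146 146 146 147 147 147 147 148 135
   95]
 [222 223 221 156 117 127 143 146 147 146 148 146 147 148 147 148 148 132
   91]
 [223 223 221 147 121 129 144 146 146 147 147 147 148 147 147 147 148 127
   90]
 [222 223 221 156 129 131 145 146 147 147 148 149 147 148 148 148 147 123
   88]
 [223 224 221 163 140 135 146 147 146 147 148 147 146 148 147 148 147 119
   85]]
```

View pics/c3.png

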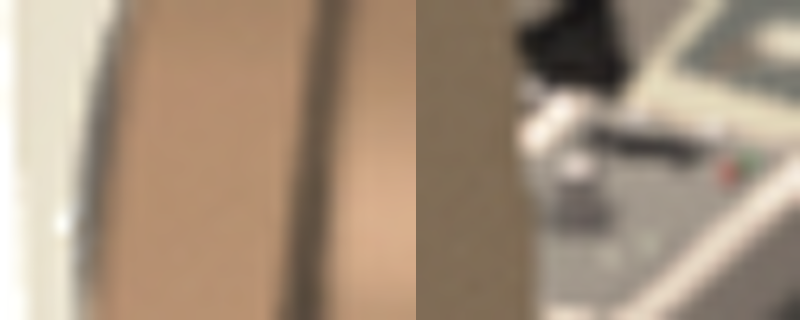

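The top view is blocked by the arm. The scene camera shows the bare spindle at about (197,178). I'll set the pot down before measuring further.

Call:
move_arm(
  gripper=[-1,-1,-1,-1,-1,-1,-1,-1],
  delta_pos=[
    [0,0,-0.1],
    [0,0,-0.14],
    [0,0,-0.14],
    [0,0,-0.1],
    [0,0,-0.05],
    [0,0,-0.02],
    [0,0,0],
    [0,0,0],
  ],
  delta_rot=[
    [0,0,0],
    [0,0,0],
    [0,0,0],
    [0,0,0],
    [0,0,0],
    [0,0,0],
    [0,0,0],
    [0,0,0],
  ],
)

```text
time_s: 6.6
position: [0.4515, -0.0121, 0.0225]
tcp_rot: [[-0.087, 0.996, 0.001], [0.996, 0.087, -0.0], [-0.0, 0.001, -1.0]]
ft_force: [-0.2, -0.4, -0.7]
opening: 0.0482
grasp_force: 25.8
```

Call:
move_arm(
  gripper=[-1,-1,-1,-1,-1,-1,-1,-1],
  delta_pos=[
    [0,0,-0.01],
    [0,0,-0.01],
    [0,0,-0.005],
    [0,0,0],
    [0,0,0],
    [0,0,0],
    [0,0,0],
    [0,0,0],
  ],
  delta_rot=[
    [0,0,0],
    [0,0,0],
    [0,0,0],
    [0,0,0],
    [0,0,0],
    [0,0,0],
    [0,0,0],
    [0,0,0],
  ],
)

```text
time_s: 7.4
position: [0.4514, -0.0121, 0.0189]
tcp_rot: [[-0.087, 0.996, 0.001], [0.996, 0.087, -0.0], [-0.0, 0.001, -1.0]]
ft_force: [-1.0, 0.3, 7.5]
opening: 0.0485
grasp_force: 26.5
```

Call:
move_arm(
  gripper=[0.25,0.35,0.5,0.7,1,1,1,1],
  delta_pos=[
    [0,0,0.01],
    [0,0,0],
    [0,0,0],
    [0,0,0],
    [0,0,0],
    [0,0,0.02],
    [0,0,0.06],
    [0,0,0.1],
  ],
  delta_rot=[
    [0,0,0],
    [0,0,0],
    [0,0,0],
    [0,0,0],
    [0,0,0],
    [0,0,0],
    [0,0,0],
    [0,0,0],
  ],
)

```text
time_s: 8.2
position: [0.4503, -0.0121, 0.0466]
tcp_rot: [[-0.087, 0.996, -0.002], [0.996, 0.087, 0.0], [0.0, -0.002, -1.0]]
ft_force: [0.2, -0.4, 0.9]
opening: 0.0853
grasp_force: 0.0
```

Call:
move_arm(
  gripper=[1,1,1,1,1,1,1,1],
  delta_pos=[
    [0,0,0.15],
    [0,0,0.2],
    [0.06,-0.2,0.2],
    [0.06,-0.25,0],
    [0.06,-0.25,0],
    [0.06,-0.2,0],
    [0.06,-0.15,0],
    [0.02,0,0],
  ],
  delta_rot=[
    [0,0,0],
    [0,0,0],
    [0,0,0],
    [0,0,0],
    [0,0,0],
    [0,0,0],
    [0,0,0],
    [0,0,0],
  ],
)

```text
time_s: 9.0
position: [0.4997, -0.1721, 0.1296]
tcp_rot: [[-0.084, 0.997, 0.001], [0.997, 0.084, -0.001], [-0.001, 0.001, -1.0]]
ft_force: [0.6, -0.1, 0.0]
opening: 0.0854
grasp_force: 0.0
```

Run:
```python
from h import *
im=np.mean([read_camera("top").astype(float) for _ in range(8)],0); np.save("avg3.npy",im)
ss=np.mean([read_camera("scene").astype(float) for _ in range(8)],0); np.save("sc3.npy",ss)
print(get_obs()["position"],get_obs()["time_s"])
a=cv2.resize(im[199:221,150:179],(520,395),interpolation=cv2.INTER_CUBIC)
b=cv2.resize(ss[165:190,185:215],(474,395),interpolation=cv2.INTER_CUBIC)
c=cv2.resize(im[150:250,100:350],(994,397),interpolation=cv2.INTER_CUBIC)
r=np.vstack([np.hstack([a,b]),c])
cv2.imwrite("pics/c4.png",cv2.resize(np.clip(r,0,255).astype(np.uint8),(750,600))[:,:,::-1])
g=im.mean(2)
print(g[203:220,152:171].astype(int))
g=ss.mean(2)
print(g[170:187,188:206].astype(int))
```

```text
[ 0.49894176 -0.16955545  0.12908266] 9.8
[[213 214 214 214 214 215 215 216 216 216 216 217 216 216 217 217 218 217
  218]
 [213 214 214 214 215 215 216 216 216 216 216 217 216 217 217 218 218 218
  219]
 [213 214 214 214 216 215 215 215 215 213 204 206 207 207 214 218 218 218
  219]
 [214 214 214 214 215 215 216 216 212 189 141 158 157 154 199 216 218 219
  219]
 [214 214 214 215 216 215 216 214 189 156 157 157 154 148 165 195 218 219
  219]
 [214 214 214 216 216 216 216 209 148 154 167 187 137 110 159 146 219 219
  220]
 [214 214 215 216 216 216 215 200 170 207 221 242 117 119 162 169 213 219
  220]
 [214 215 215 216 216 216 216 205 199 252 251 245 119 123 162 162 195 219
  220]
 [215 215 215 216 217 217 216 213 172 241 245 169 126 142 159 153 219 220
  220]
 [215 214 217 230 216 217 216 216 186 151 148 149 147 155 159 180 220 220
  220]
 [214 216 231 247 216 216 217 217 215 165 169 162 161 172 174 219 220 221
  221]
 [215 220 244 217 223 217 218 217 218 216 206 189 193 219 218 219 220 220
  223]
 [216 216 216 225 235 217 217 218 218 217 218 218 218 219 218 219 221 221
  224]
 [215
[... 895 characters left out ...]
128 115 112 112 103  84]
 [106 106 106 105 106 126 148 148 168 187 159 133 150 150 149 150 144 131]
 [107 106 106 106 106 117 138 139 123 113 110 127 149 150 151 150 151 149]
 [106 105 105 105 105 106 122 132 111 102 101 117 137 146 151 150 150 150]
 [106 107 106 106 106 104 111 116 103  99  97 100 123 142 149 150 150 150]
 [106 105 105 106 105 105 111 113 101  97  94  99 124 145 150 150 148 148]
 [106 105 105 106 105 106 122 136 125 126 123 127 138 149 156 159 150 149]
 [106 106 105 106 106 107 127 149 148 148 148 157 158 152 158 160 150 166]
 [105 105 106 105 105 106 128 148 149 148 149 158 162 149 149 150 166 204]
 [106 106 106 105 104 106 126 148 150 149 149 150 150 148 150 166 204 228]]
```

View pics/c4.png

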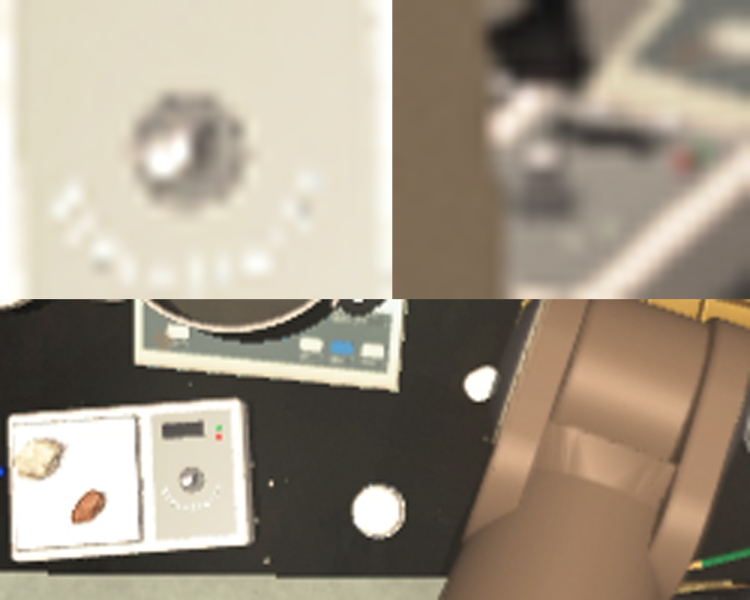

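The pot stands at about (226,220) in the image, well clear of the hotplate. The spindle's bright D-shaped top is at about (162,210) with a dark collar around it. Measuring both.

Run:
```python
from h import *
im=np.load("avg3.npy"); g=im.mean(2)
y0,y1,x0,x1=202,216,156,172
s=g[y0:y1,x0:x1]; yy,xx=np.mgrid[y0:y1,x0:x1]
dev=(np.abs(s-217)>12)&(yy<215)&~((yy>211)&(xx<159)); dev=dev.astype(np.uint8)
n,l,st,c=cv2.connectedComponentsWithStats(dev); k=l[210-y0,163-x0]; m=(l==k).astype(np.uint8)
cs,_=cv2.findContours(m,cv2.RETR_EXTERNAL,cv2.CHAIN_APPROX_NONE); el=cv2.fitEllipse(max(cs,key=cv2.contourArea))
rc=np.array(c[k])+[x0,y0]; print("collar",rc,np.array(el[0])+[x0,y0],el[1],st[k])
for z in(.055,.058,.061): print(z,onplane("top",rc,z).round(4))
def world(z,t):
    w=np.clip(s-t,0,None)*((yy>=207)&(yy<=211)&(xx>=160)&(xx<=163)); 
    P=np.array([onplane("top",(a,b),z)[:2] for a,b in zip(xx.ravel(),yy.ravel())]); w=w.ravel()
    mu=(P*w[:,None]).sum(0)/w.sum(); C=((P-mu).T*w)@(P-mu)/w.sum(); v,V=np.linalg.eigh(C)
    n=V[:,0]; n*=np.sign(n[0]); return mu,np.sqrt(v)*1e3,np.degrees(np.arctan2(n[1],n[0]))
for t in(150,165,180,200): print(t,*world(.073,t))
print("D theory sd mm: normal ~2.0, along ~3.0-3.1")
# pot location
pm=np.zeros_like(g,bool);pm[205:235,212:242]=g[205:235,212:242]>150
ys,xs=np.where(pm); print("pot",onplane("top",(xs.mean(),ys.mean()),.034))
```

```text
collar [163.53968254 209.58730159] [163.47435379 209.57237434] (8.098396301269531, 8.568300247192383) [ 3  3 10 10 63]
0.055 [0.4785 0.1637 0.055 ]
0.058 [0.4784 0.1629 0.058 ]
0.061 [0.4782 0.1621 0.061 ]
150 [0.47743006 0.16415868] [2.83688329 3.09567292] -89.94587934489638
165 [0.47705082 0.16399834] [2.65187589 2.75393733] 47.79632352463119
180 [0.47677173 0.16378008] [2.27196322 2.60703361] 38.081813843093485
200 [0.47636732 0.16340565] [1.5781978  2.49626663] 40.40455508061186
D theory sd mm: normal ~2.0, along ~3.0-3.1
pot [ 0.45116911 -0.0129243   0.034     ]
```

Call:
move_arm(
  gripper=[1,1,1,1,1,1,1,1],
  delta_pos=[
    [0,-0.02,-0.12],
    [0,0,-0.18],
    [0,0,-0.18],
    [0,0,-0.14],
    [0,0,-0.09],
    [0,0,-0.05],
    [0,0,-0.015],
    [0,0,0],
  ],
  delta_rot=[
    [0,0,0],
    [0,0,0],
    [0,0,0],
    [0,0,0],
    [0,0,0],
    [0,0,0],
    [0,0,0],
    [0,0,0],
  ],
)

```text
time_s: 10.6
position: [0.4993, -0.1727, 0.0132]
tcp_rot: [[-0.087, 0.996, 0.001], [0.996, 0.087, -0.0], [-0.0, 0.001, -1.0]]
ft_force: [-0.1, -0.5, -0.7]
opening: 0.0852
grasp_force: 0.0
```

Call:
move_arm(
  gripper=[0.2,0,-0.3,-1,-1,-1,-1,-1],
  delta_pos=[
    [0,0,0],
    [0,0,0],
    [0,0,0],
    [0,0,0],
    [0,0,0],
    [0,0,0],
    [0,0,0],
    [0,0,0],
  ],
  delta_rot=[
    [0,0,0],
    [0,0,0],
    [0,0,0],
    [0,0,0],
    [0,0,0],
    [0,0,0],
    [0,0,0],
    [0,0,0],
  ],
  grip_force=40,
)

```text
time_s: 11.4
position: [0.4992, -0.1728, 0.0136]
tcp_rot: [[-0.087, 0.996, 0.001], [0.996, 0.087, -0.0], [-0.001, 0.001, -1.0]]
ft_force: [-1.9, 1.2, 5.8]
opening: 0.0384
grasp_force: 39.8
```

Call:
move_arm(
  gripper=[-1,-1,-1,-1,-1,-1,-1,-1],
  delta_pos=[
    [0,0,0.06],
    [0,0,0.14],
    [0,0,0.22],
    [0,0.1,0.2],
    [-0.02,0.2,0.12],
    [-0.03,0.25,0.04],
    [-0.03,0.25,0],
    [-0.03,0.25,0],
  ],
  delta_rot=[
    [0,0,0],
    [0,0,0],
    [0,0,0],
    [0,0,0],
    [0,0,0.03],
    [0,0,0.03],
    [0,0,0.03],
    [0,0,0],
  ],
)

```text
time_s: 12.2
position: [0.4822, -0.0139, 0.1306]
tcp_rot: [[-0.363, 0.932, 0.001], [0.932, 0.363, 0.0], [-0.0, 0.001, -1.0]]
ft_force: [-0.2, 0.2, -1.5]
opening: 0.0384
grasp_force: 40.4
```

Call:
move_arm(
  gripper=[-1,-1,-1,-1,-1,-1,-1,-1],
  delta_pos=[
    [-0.03,0.25,0],
    [0,0.25,0],
    [0,0.25,0],
    [0,0.24,0],
    [0,0.14,0],
    [0,0.06,0],
    [0,0,0],
    [0,0,0],
  ],
  delta_rot=[
    [0,0,0],
    [0,0,0],
    [0,0,0],
    [0,0,0],
    [0,0,0],
    [0,0,0],
    [0,0,0],
    [0,0,0],
  ],
)

```text
time_s: 13.0
position: [0.4778, 0.1627, 0.1298]
tcp_rot: [[-0.361, 0.933, -0.0], [0.933, 0.361, -0.001], [-0.0, -0.0, -1.0]]
ft_force: [-0.1, 0.6, -0.5]
opening: 0.0387
grasp_force: 40.4
```

Call:
move_arm(
  gripper=[-1,-1,-1,-1,-1,-1,-1,-1],
  delta_pos=[
    [0.005,0.002,-0.06],
    [0,0,-0.1],
    [0,0,-0.08],
    [0,0,-0.02],
    [0,0,0],
    [0,0,0],
    [0,0,0],
    [0,0,0],
  ],
  delta_rot=[
    [0,0,0],
    [0,0,0],
    [0,0,0],
    [0,0,0],
    [0,0,0],
    [0,0,0],
    [0,0,0],
    [0,0,0],
  ],
)

```text
time_s: 13.8
position: [0.479, 0.1638, 0.0913]
tcp_rot: [[-0.361, 0.932, 0.001], [0.932, 0.361, 0.0], [-0.0, 0.001, -1.0]]
ft_force: [-0.2, -0.1, -0.5]
opening: 0.0382
grasp_force: 40.4
```

Call:
move_arm(
  gripper=[-1,-1,-1,-1,-1,-1,-1,-1],
  delta_pos=[
    [0,0,-0.01],
    [0,0,-0.01],
    [0,0,-0.01],
    [0,0,0],
    [0,0,0],
    [0,0,0],
    [0,0,0],
    [0,0,0],
  ],
  delta_rot=[
    [0,0,0],
    [0,0,0],
    [0,0,0],
    [0,0,0],
    [0,0,0],
    [0,0,0],
    [0,0,0],
    [0,0,0],
  ],
)

```text
time_s: 14.6
position: [0.4787, 0.1637, 0.0863]
tcp_rot: [[-0.361, 0.932, 0.0], [0.932, 0.361, 0.0], [-0.0, 0.0, -1.0]]
ft_force: [0.2, 0.5, -1.9]
opening: 0.0382
grasp_force: 40.4
```

Call:
move_arm(
  gripper=[-1,-1,-1,-1,-1,-1,-1,-1],
  delta_pos=[
    [0,0,-0.006],
    [0,0,-0.006],
    [0,0,-0.006],
    [0,0,0],
    [0,0,0],
    [0,0,0],
    [0,0,0],
    [0,0,0],
  ],
  delta_rot=[
    [0,0,0],
    [0,0,0],
    [0,0,0],
    [0,0,0],
    [0,0,0],
    [0,0,0],
    [0,0,0],
    [0,0,0],
  ],
)

```text
time_s: 15.4
position: [0.4787, 0.1637, 0.0836]
tcp_rot: [[-0.361, 0.932, 0.0], [0.932, 0.361, 0.0], [0.0, 0.0, -1.0]]
ft_force: [0.8, 1.1, -1.1]
opening: 0.0386
grasp_force: 40.4
```

Call:
move_arm(
  gripper=[-1,-1,-1,-1,-1,-1,-1,-1],
  delta_pos=[
    [0,0,-0.006],
    [0,0,-0.006],
    [0,0,-0.006],
    [0,0,0],
    [0,0,0],
    [0,0,0],
    [0,0,0],
    [0,0,0],
  ],
  delta_rot=[
    [0,0,0],
    [0,0,0],
    [0,0,0],
    [0,0,0],
    [0,0,0],
    [0,0,0],
    [0,0,0],
    [0,0,0],
  ],
)

```text
time_s: 16.2
position: [0.4787, 0.1637, 0.0809]
tcp_rot: [[-0.361, 0.932, -0.0], [0.932, 0.361, -0.0], [-0.0, -0.0, -1.0]]
ft_force: [-0.8, 0.5, -0.9]
opening: 0.0387
grasp_force: 40.4
```

Call:
move_arm(
  gripper=[-1,-1,-1,-1,-1,-1,-1,-1],
  delta_pos=[
    [0,0,-0.008],
    [0,0,-0.008],
    [0,0,-0.008],
    [0,0,-0.008],
    [0,0,0],
    [0,0,0],
    [0,0,0],
    [0,0,0],
  ],
  delta_rot=[
    [0,0,0],
    [0,0,0],
    [0,0,0],
    [0,0,0],
    [0,0,0],
    [0,0,0],
    [0,0,0],
    [0,0,0],
  ],
)

```text
time_s: 17.0
position: [0.4787, 0.1637, 0.0761]
tcp_rot: [[-0.361, 0.932, -0.0], [0.932, 0.361, -0.0], [0.0, -0.0, -1.0]]
ft_force: [-0.6, 0.6, -1.6]
opening: 0.0387
grasp_force: 40.4
```

Call:
move_arm(
  gripper=[-1,-1,-1,-1,-1,-1,-1,-1],
  delta_pos=[
    [0,0,-0.007],
    [0,0,-0.007],
    [0,0,0],
    [0,0,0],
    [0,0,0],
    [0,0,0],
    [0,0,0],
    [0,0,0],
  ],
  delta_rot=[
    [0,0,0],
    [0,0,0],
    [0,0,0],
    [0,0,0],
    [0,0,0],
    [0,0,0],
    [0,0,0],
    [0,0,0],
  ],
)

```text
time_s: 17.8
position: [0.4787, 0.1637, 0.0741]
tcp_rot: [[-0.361, 0.932, 0.0], [0.932, 0.361, 0.0], [0.0, 0.0, -1.0]]
ft_force: [-1.4, -0.0, 3.2]
opening: 0.0384
grasp_force: 40.5
```

Call:
move_arm(
  gripper=[-1,-1,-1,-1,-1,-1,-1,-1],
  delta_pos=[
    [0,0,-0.007],
    [0,0,-0.007],
    [0,0,-0.007],
    [0,0,-0.006],
    [0,0,0],
    [0,0,0],
    [0,0,0],
    [0,0,0],
  ],
  delta_rot=[
    [0,0,0],
    [0,0,0],
    [0,0,0],
    [0,0,0],
    [0,0,0],
    [0,0,0],
    [0,0,0],
    [0,0,0],
  ],
)

```text
time_s: 18.6
position: [0.4788, 0.1638, 0.0704]
tcp_rot: [[-0.361, 0.932, 0.0], [0.932, 0.361, 0.0], [-0.0, 0.001, -1.0]]
ft_force: [-2.9, -0.7, 7.9]
opening: 0.0384
grasp_force: 41.3
```

Call:
move_arm(
  gripper=[-1,-1,-1,-1,-1,-1,-1,-1],
  delta_pos=[
    [0,0,-0.004],
    [0,0,-0.002],
    [0,0,0],
    [0,0,0],
    [0,0,0],
    [0,0,0],
    [0,0,0],
    [0,0,0],
  ],
  delta_rot=[
    [0,0,0],
    [0,0,0],
    [0,0,0],
    [0,0,0],
    [0,0,0],
    [0,0,0],
    [0,0,0],
    [0,0,0],
  ],
  grip_force=50,
)

```text
time_s: 19.4
position: [0.4788, 0.1638, 0.0703]
tcp_rot: [[-0.361, 0.932, 0.001], [0.932, 0.361, 0.0], [-0.0, 0.001, -1.0]]
ft_force: [-5.0, -2.5, 13.0]
opening: 0.0382
grasp_force: 49.5
```

Run:
```python
from h import *
im=save("top","t9");sc=save("scene","s9")
o=get_obs();print(o["position"],o["ft_force"],o["torque"],o["time_s"])
a=cv2.resize(im[150:250,100:250],(600,400),interpolation=cv2.INTER_CUBIC)
b=cv2.resize(sc[155:200,175:225],(444,400),interpolation=cv2.INTER_CUBIC)
cv2.imwrite("pics/c9.png",cv2.resize(np.hstack([a,b]),(800,306))[:,:,::-1])
```

```text
[0.47881809 0.16374922 0.07031177] [-5.08280716 -2.23841278 13.38642329] [-0.40987505  1.17643438  0.02979341] 19.5
```

View pics/c9.png

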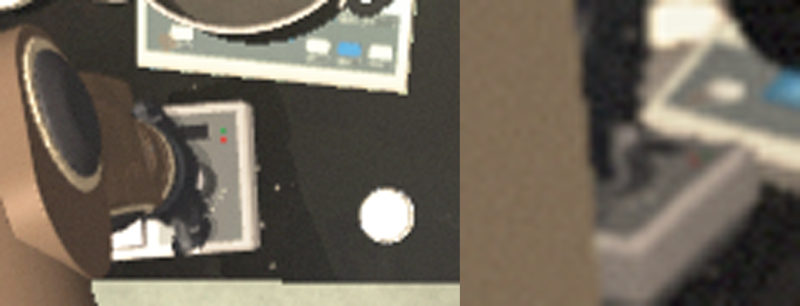

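The knob slid home with almost no force. The spindle then travelled about 3.9 mm to a firm stop at 13 N. The picture shows the gripper holding the knob on the spindle and the pot standing clear, so I'm handing in.

```bash
python3 -c "
from rig import hand_in; print(hand_in())"
```

```text
the job is handed in; nothing more can be done
None
```

The job is handed in, with no verdict returned: the pot stands released on the worktop clear of the hotplate, and the knob is fully home on the spindle, held pressed against its end stop at about 13 N.

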